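Press the settled cordial onto the touch mixer, then stand it on the coaster

ROBOT

A 6-joint arm with a two-finger parallel gripper is mounted at the origin on a cart in front of the work surface, level with it; the furniture and walls round the work are solid. World frame = base frame: x ahead of the robot, y to its left, z up, the work surface at z = 0. Lengths are in m, angles in rad, forces in N, time in s.
With the tool pointing down it reaches from about 0.35 to 0.85 m from the base axis. Payload 8.1 kg.
Tool frame: the origin (TCP) lies at the centre of the arm's flange, where the gripper is bolted on; the fingertips stand 186 mm ahead of it and the grasp point (between the pads) lies 167 mm ahead of it; z points along the fingers, y is the line along which they close (so a half turn about z gives the same grasp; the last joint's range is limited). The gripper opens to 93 mm and grips with 3 to 60 N. Pads are 15 mm wide; open, the fingers measure 128 mm over their backs; the gripper's body (75 mm by 188 mm) begins 65 mm behind the grasp point.
Start: joints at [-1.29, 0.13, 1.488, -0, 1.523, -0.085], TCP at [0.215, -0.56, 0.405] pointing down, gripper open.
Joint ranges: [-2.96, 2.96], [-0.89, 2.26], [0.02, 2.5], [-1.34, 4.48], [0, 2.73], [-2.66, 2.66]. Speed limits (rad/s): [2.39, 2.39, 2.79, 3.14, 3.14, 3.14].

INTERFACE

Orientations are given as a rotation vector (axis times angle).
In Python, from plant import read_state, read_camera, camera_params, robot gives the robot as it stands.
- The arm moves only by the tool carry_out, never from a script. Its argument "targets" is a list of rows, each an object of numbers: "hand": the opening in per cent of the stroke, from 0 (shut) to 100 (fully open); "x", "y", "z": the shift along the tool's x, y, z in m; "ax", "ay", "az": the turn, a rotation vector about the tool's x, y, z in rad. In form: [{"hand": .., "x": .., "y": .., "z": .., "ax": .., "ay": .., "az": ..}, ...]. A call has 1 to 8 rows; each row is the pose to reach, as a shift and turn from the pose commanded when the call began, along the tool's axes at that moment; what a row does not reach only later rows make up. A row lasts 1/8 s, in which the tool goes at most 62.5 mm and 10.7 degrees, less where a joint would pass 70% of its speed; a pose out of reach is approached as far as the arm can. A call with a gripper value outside its range is refused whole. The fingers move at their own pace and stop on an object; "newtons" is the grip in N (left out, the last holds). Time passes only in rows, so rows that repeat a pose let the fingers close. It gives the time, the measured TCP pose, the force, the opening and the grip force at its end, in the units of the state.
- read_state(): the state, without advancing time (a new reading comes with each control period).
- read_camera(name): name is "scene" or "top"; returns (picture, depth): 480x640x3 uint8, blue, green, red; 480x640 float32, m along the optical axis (not along the pixel's ray), 0 where there is no reading.
- camera_params(name): a dict with "fx", "fy", "cx", "cy" (pixels), "position" and "rotation" of the camera in the world. Camera axes: x right, y up, looking along -z (the intrinsics and any distortion apply to the point x, -y, -z); pixel columns grow to the right and rows downward; lengths in m; the calibration is good to about 2 mm. A picture is of the moment at which its call begins. camera_params takes no time and is no camera call.
- robot.close_job(): hands the job in; it is judged then, once.
The state is a dict: "t": time; "q": joint angles; "dq": joint speeds; "joint_torque": joint torques, N m; "tool_pos": TCP position; "orientation": TCP orientation; "force": force on the tool from outside, world axes, zero at the start; "wrist_torque": the same for the moment, N m; "opening": finger opening in m; "gripper_force": force on a finger pad.
Only numpy, scipy, OpenCV 4.12 (cv2) and the standard library are available. Lean on these libraries where they do the work, as an engineer would, in place of code of your own. Each camera call takes 0.05 s, during which the arm holds its last target. There are 200 camera calls.

TASK

The cordial in the small round-bellied flask has settled. Pick that bottle up, press it upright down onto the middle of the mixer's sprung plate until the plate is fully down, and keep it down for about two seconds. Then stand the flask upright on the slate coaster and let go.

Things in the scene. Friction and masses are not known exactly. Their poses are not given: they have to be found in the camera images.
- flask: small bottle with a wide round belly, narrow neck and dark brown cap, told by its shape from three straight-sided small bottles. 146 mm tall, 0.26 kg; oval belly 53 mm (its x) by 66 mm (its y) up to 45 mm height, tapering to the neck (23 mm across, 103 to 125 mm height); fixed cap, 28 mm across, 125 to 146 mm height: lift it by the cap. Origin: centre of its underside; z up through the cap.
- plate_top (a point): centre of the upper face of the mixer's sprung round plate, 92 mm across and flat, on top of a square grey mixer housing (120 x 120 mm, 30 mm high). Standing free, this point is 47 mm above the worktop; pressed fully down, 37 mm. z points up. Behind it, wall cabinets hang about 0.5 m above the worktop from about 0.62 m ahead of the robot: keep the wrist low or near.
- mixer_plate (a joint): how far the mixer's plate is pressed down, in m: 0 = up, 0.010 = fully down on its stop (from 0.008 it counts as down). It slides straight down against a spring: about 4 N starts it, about 9 N holds it fully down; the bottle's weight alone does not press it.
- coaster: the single square black slate coaster lying on the worktop, 96 x 96 x 7 mm; it does not slide. Origin: centre of its underside; its upper face is 7 mm above the worktop.
Things that resemble listed ones, but are neither listed nor needed, are in the scene too. Leave any blue look-alike of the coaster alone.

How it is judged:
By the outcome, as a careful person would: the job done as asked, in the order asked, and still so for the second after the job is handed in, with the robot touching nothing.
It also fails if it takes over 48 s, if anything falls off the work surface, if the arm or the gripper's body presses on something with over 40 N, if the wrist force passes 120 N, or if a joint passes its speed limit or range.

## Working session

There is one attempt and no reset: what is moved stays moved. The work goes in short steps, Python scripts to look and compute and a tool call to move; the robot and the scene stay as the last step left them, time stands still between calls to the robot, and variables do not carry over. Pictures are saved under pics/ and viewed, at most 10 in all, crops included, and the job is handed in when it is done.

Besides the shell and the picture viewer there is one more tool, called after "Request:" as name([rows], argument=value, ...), one row to a line, values as JSON. carry_out: Moves the arm, as the interface text tells. Its arguments: {"type":"object","properties":{"targets":{"type":"array","items":{"type":"object","properties":{"hand":{"type":"number"},"x":{"type":"number"},"y":{"type":"number"},"z":{"type":"number"},"ax":{"type":"number"},"ay":{"type":"number"},"az":{"type":"number"}}}},"newtons":{"type":"number"}},"required":["targets"]}

```bash
mkdir -p pics
cat > h.py <<'E'
import numpy as np,cv2
from plant import *
def snap(n,f):
    im,d=read_camera(n); cv2.imwrite('pics/'+f+'.png',im); np.save('pics/'+f+'.npy',d); return im,d
def world(n,u,v,d):
    p=camera_params(n); c=np.array([(u-p['cx'])/p['fx']*d,-(v-p['cy'])/p['fy']*d,-d])
    return np.array(p['rotation'])@c+np.array(p['position'])
E
python3 - <<'E'
from h import *
for n in('scene','top'):
    snap(n,n+'0'); print(camera_params(n))
print(read_state())
E
```

```text
{'fx': 561.0562056966988, 'fy': 561.0562056966988, 'cx': 315.25657508637613, 'cy': 246.27693931313263, 'position': array([-0.51626449, -0.52460334,  0.66359894]), 'rotation': array([ 0.9956785 , -0.52789086, -0.92797612])}
{'fx': 448.94970949680913, 'fy': 448.94970949680913, 'cx': 325.79833236565435, 'cy': 236.2893621565294, 'position': array([0.40275978, 0.08169652, 1.09956401]), 'rotation': array([ 0.04177992, -0.02555224, -1.58372311])}
{'t': 0.1, 'q': array([-1.29042710e+00,  1.31077918e-01,  1.48912411e+00,  2.71705214e-05,
        1.52302642e+00, -8.54091147e-02]), 'dq': array([-0.00051505, -0.0002778 , -0.00183459,  0.00109002, -0.00102577,
       -0.00093277]), 'joint_torque': array([ 1.08590240e-03, -5.61338961e+01, -4.93095160e+01,  7.69633474e-02,
        2.91636674e-02, -2.90236665e-05]), 'tool_pos': array([ 0.2145713 , -0.56010823,  0.40382214]), 'orientation': array([-3.08759514e+00, -5.71066980e-01,  2.07543657e-04]), 'force': array([-0.03247112,  0.19607801,  0.15202041]), 'wrist_torque': array([-0.02952306, -0.00779451,  0.06020425]), 'gripper_force': 0.0, 'opening': 0.09293393691393619}
```

View pics/scene0.png

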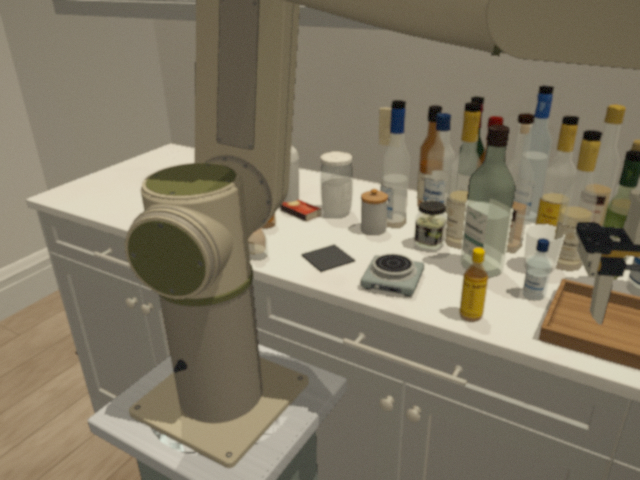

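View pics/top0.png

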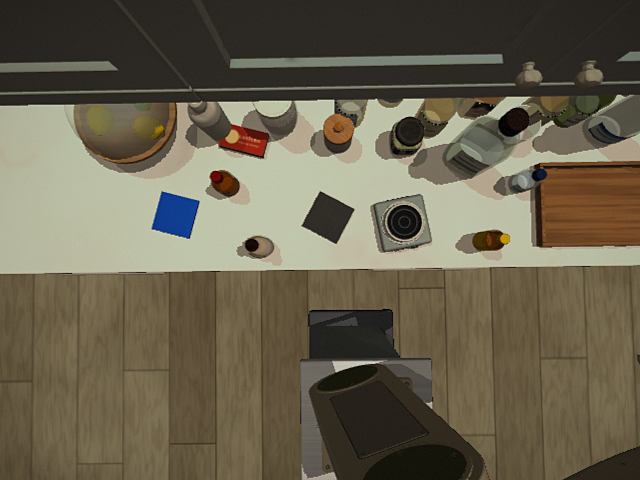

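The small-bottle candidates in the top view are at (258,246) brown cap, (224,182) red cap, (492,240) yellow cap and (523,180) blue cap. (258,246) fits best because of its brown cap on a pale round belly. It is mostly hidden behind the arm in the scene view, near (257,243). The slate coaster is at (328,217), the blue look-alike at (176,215) and the mixer at (402,222). Next I'll confirm the flask in an enlarged crop and measure.

```bash
sed -i 's/np.array(p\[.rotation.\])@c/cv2.Rodrigues(np.array(p["rotation"]))[0]@c/' h.py
python3 - <<'E'
from h import *
a=cv2.imread('pics/top0.png');b=cv2.imread('pics/scene0.png')
A=cv2.resize(a[160:270,200:300],None,fx=4,fy=4,interpolation=2)
C=cv2.resize(b[200:275,235:310],(440,440),interpolation=2)
cv2.imwrite('pics/crop1.png',np.hstack([A,C[:, :400]]))
B=a[180:260,295:440]; cv2.imwrite('pics/crop2.png',cv2.resize(B,None,fx=5,fy=5,interpolation=2))
d=np.load('pics/top0.npy')
for u,v in [(250,246),(255,246),(262,246),(266,246),(328,217),(404,221),(380,245),(280,230),(176,215)]:
    print(u,v,world('top',u,v,d[v,u]).round(4))
d=np.load('pics/scene0.npy')
for u,v in [(258,237),(258,248),(328,258),(394,265)]:
    print(u,v,world('scene',u,v,d[v,u]).round(4))
E
```

```text
250 246 [0.4251 0.2527 0.1469]
255 246 [0.4249 0.2417 0.1485]
262 246 [0.4263 0.2372 0.0808]
266 246 [0.4265 0.2298 0.0688]
328 217 [0.4968 0.0867 0.0047]
404 221 [ 0.4813 -0.0915  0.0477]
380 245 [ 4.268e-01 -3.960e-02 -1.000e-04]
280 230 [0.4667 0.2046 0.0032]
176 215 [0.5068 0.459  0.0068]
258 237 [0.4137 0.2266 0.0606]
258 248 [0.4127 0.2286 0.0309]
328 258 [0.4936 0.0819 0.0035]
394 265 [ 0.4732 -0.0987  0.045 ]
```

View pics/crop1.png

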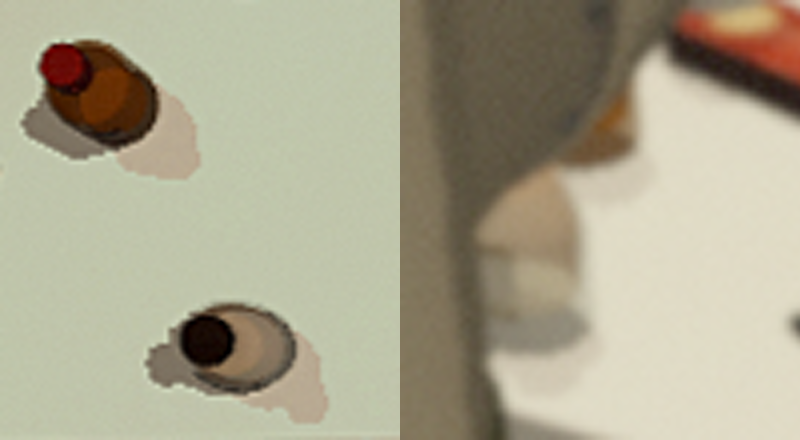

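View pics/crop2.png

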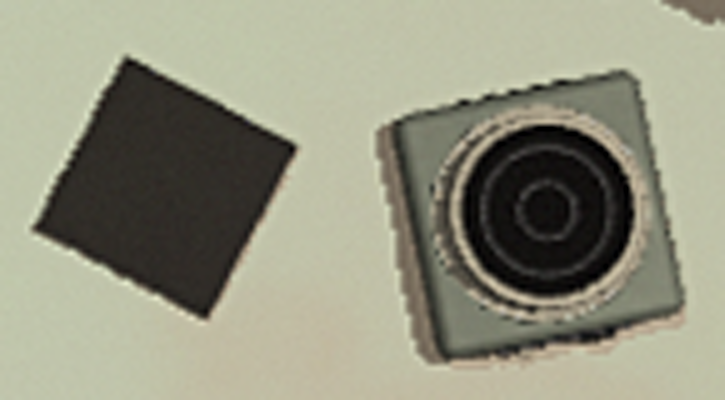

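The crop confirms the flask: dark brown cap at top-view pixel (251.7,245), with a wide oval belly tapering to the neck. The red-capped bottle is straight-sided. The plate centre is at (404.4,222) and the slate centre at (328.4,217.7).

```bash
cat >> h.py <<'E'
def shift(*pts):
    s=read_state(); R=cv2.Rodrigues(np.array(s['orientation']))[0]
    print('pos',s['tool_pos'].round(4),'ori',s['orientation'].round(4))
    for p in pts: print(np.round(p,4),'->',(R.T@(np.array(p)-s['tool_pos'])).round(4))
E
python3 - <<'E'
from h import *
d=np.load('pics/top0.npy'); im=cv2.imread('pics/top0.png')
m=lambda u,v:np.median(d[v-2:v+3,u-2:u+3])
cap=world('top',251.5,244.8,m(251,245)); pl=world('top',404.2,221.8,m(404,222)); co=world('top',328.2,217.5,m(328,217))
print('cap',cap,'plate',pl,'coaster',co)
# cap from height mask
v,u=np.mgrid[235:258,240:262]; P=np.array([world('top',a,b,d[b,a]) for a,b in zip(u.ravel(),v.ravel())])
k=P[P[:,2]>.135]; print('capmask',len(k),k.min(0),k.max(0),k.mean(0))
v,u=np.mgrid[195:250,375:430]; P=np.array([world('top',a,b,d[b,a]) for a,b in zip(u.ravel(),v.ravel())])
k=P[P[:,2]>.040]; print('platemask',len(k),k.min(0),k.max(0),np.median(k,0))
v,u=np.mgrid[110:270,440:540]; P=np.array([world('top',a,b,d[b,a]) for a,b in zip(u.ravel(),v.ravel())])
k=P[P[:,0]<.5]; print('near right bottle max',k[k[:,2].argmax()])
shift([.37,-.1,.405],[cap[0],cap[1],.405])
E
```

```text
cap [0.4276353  0.24951461 0.14652737] plate [ 0.47942452 -0.09204042  0.04723715] coaster [0.49547756 0.08620833 0.0063314 ]
capmask 138 [0.40275978 0.08169652 0.13554254] [0.44022496 0.26429151 1.09956401] [0.42737938 0.24987984 0.15211821]Traceback (most recent call last):
  File "<stdin>", line 9, in <module>
  File "h.py", line 6, in world
    p=camera_params(n); c=np.array([(u-p['cx'])/p['fx']*d,-(v-p['cy'])/p['fy']*d,-d])
ValueError: time passes only in moves, steps and waits
```

```bash
sed -i 's/^from plant import \*/from plant import *\nimport functools/; s/p=camera_params(n);/p=CP(n);/' h.py; echo 'CP=functools.cache(camera_params)'>>h.py
python3 - <<'E'
from h import *
shift([.37,-.1,.405],[.4275,.2495,.405])
E
```

```text
pos [ 0.2146 -0.5601  0.4038] ori [-3.0876e+00 -5.7110e-01  2.0000e-04]
[ 0.37  -0.1    0.405] -> [ 0.3097 -0.3741 -0.0005]
[0.4275 0.2495 0.405 ] -> [ 0.4884 -0.6799  0.    ]
```

Request:
carry_out([
  {"hand": 100,"x": 0.039,"y": -0.047,"z": 0},
  {"hand": 100,"x": 0.077,"y": -0.094,"z": 0},
  {"hand": 100,"x": 0.116,"y": -0.14,"z": 0},
  {"hand": 100,"x": 0.155,"y": -0.187,"z": 0},
  {"hand": 100,"x": 0.194,"y": -0.234,"z": 0},
  {"hand": 100,"x": 0.232,"y": -0.281,"z": 0},
  {"hand": 100,"x": 0.271,"y": -0.327,"z": 0},
  {"hand": 100,"x": 0.31,"y": -0.374,"z": 0},
], newtons=50)

```text
schema error: expected keys hand, x, y, z, ax, ay, az
```

Run:
```python
from h import *
print(read_state()['q'].round(2))
shift([.4275,.2495,.405])
snap('scene','scene1')
```

```text
[-1.29  0.13  1.49  0.    1.52 -0.09]
pos [ 0.2146 -0.5601  0.4038] ori [-3.0876e+00 -5.7110e-01  2.0000e-04]
[0.4275 0.2495 0.405 ] -> [ 0.4884 -0.6799  0.    ]
```

View pics/scene1.png

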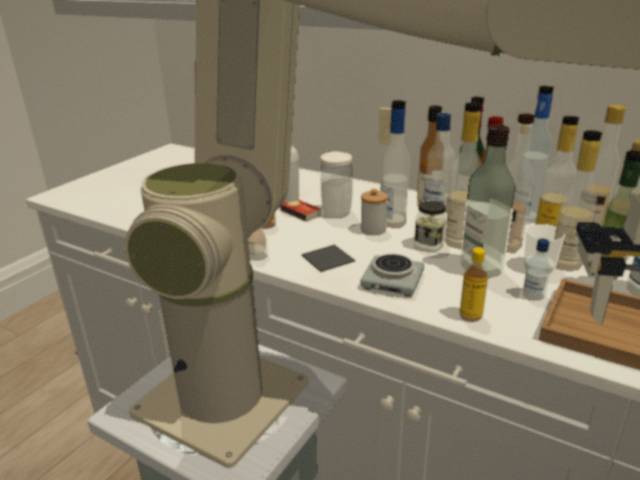

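The arm didn't move and the picture is unchanged, because the call was refused: every row needs all the keys.

Request:
carry_out([
  {"hand": 100,"x": 0.039,"y": -0.047,"z": 0,"ax": 0,"ay": 0,"az": 0},
  {"hand": 100,"x": 0.077,"y": -0.094,"z": 0,"ax": 0,"ay": 0,"az": 0},
  {"hand": 100,"x": 0.116,"y": -0.14,"z": 0,"ax": 0,"ay": 0,"az": 0},
  {"hand": 100,"x": 0.155,"y": -0.187,"z": 0,"ax": 0,"ay": 0,"az": 0},
  {"hand": 100,"x": 0.194,"y": -0.234,"z": 0,"ax": 0,"ay": 0,"az": 0},
  {"hand": 100,"x": 0.232,"y": -0.281,"z": 0,"ax": 0,"ay": 0,"az": 0},
  {"hand": 100,"x": 0.271,"y": -0.327,"z": 0,"ax": 0,"ay": 0,"az": 0},
  {"hand": 100,"x": 0.31,"y": -0.374,"z": 0,"ax": 0,"ay": 0,"az": 0},
], newtons=50)

```text
t: 1.15
tool_pos: [0.3704, -0.0983, 0.4048]
orientation: [3.089, 0.571, 0.001]
force: [1.2, 0.2, -0.3]
opening: 0.093
gripper_force: 0.0
```

Request:
carry_out([
  {"hand": 100,"x": 0.03,"y": -0.051,"z": 0,"ax": 0,"ay": 0,"az": 0},
  {"hand": 100,"x": 0.06,"y": -0.102,"z": 0,"ax": 0,"ay": 0,"az": 0},
  {"hand": 100,"x": 0.089,"y": -0.153,"z": 0,"ax": 0,"ay": 0,"az": 0},
  {"hand": 100,"x": 0.119,"y": -0.204,"z": 0,"ax": 0,"ay": 0,"az": 0},
  {"hand": 100,"x": 0.148,"y": -0.255,"z": 0,"ax": 0,"ay": 0,"az": 0},
  {"hand": 100,"x": 0.178,"y": -0.306,"z": 0,"ax": 0,"ay": 0,"az": 0},
  {"hand": 100,"x": 0.178,"y": -0.306,"z": 0,"ax": 0,"ay": 0,"az": 0},
  {"hand": 100,"x": 0.178,"y": -0.306,"z": 0,"ax": 0,"ay": 0,"az": 0},
])

```text
t: 2.15
tool_pos: [0.4269, 0.2492, 0.4042]
orientation: [3.088, 0.573, -0.002]
force: [0.1, -0.8, 0.4]
opening: 0.093
gripper_force: 0.0
```

Run:
```python
from h import *
s=read_state();print(s['q'].round(2),s['force'])
shift([.4275,.2495,.302])
im,d=snap('scene','scene2')
cv2.imwrite('pics/scene2c.png',cv2.resize(im[140:320,190:430],None,fx=3,fy=3,interpolation=2))
```

```text
[ 0.42 -0.16  1.77 -0.    1.53  1.63] [ 0.10058708 -0.78259124  0.37402529]
pos [0.4269 0.2492 0.4042] ori [ 3.0882e+00  5.7270e-01 -1.9000e-03]
[0.4275 0.2495 0.302 ] -> [ 8.000e-04 -1.000e-04  1.022e-01]
```

View pics/scene2c.png

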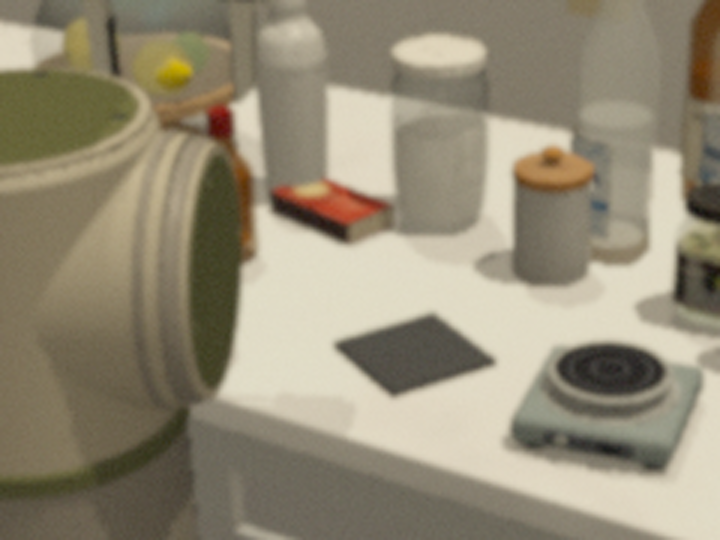

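The arm hides the flask in this view. The slate and mixer are where the top view put them: slate at crop (415,352), plate at crop (612,368). I'll lower over the cap, where there is ±32 mm of clearance.

Request:
carry_out([
  {"hand": 100,"x": 0.001,"y": 0,"z": 0.04,"ax": 0,"ay": 0,"az": 0},
  {"hand": 100,"x": 0.001,"y": 0,"z": 0.075,"ax": 0,"ay": 0,"az": 0},
  {"hand": 100,"x": 0.001,"y": 0,"z": 0.102,"ax": 0,"ay": 0,"az": 0},
  {"hand": 100,"x": 0.001,"y": 0,"z": 0.102,"ax": 0,"ay": 0,"az": 0},
  {"hand": 0,"x": 0.001,"y": 0,"z": 0.102,"ax": 0,"ay": 0,"az": 0},
  {"hand": 0,"x": 0.001,"y": 0,"z": 0.102,"ax": 0,"ay": 0,"az": 0},
  {"hand": 0,"x": 0.001,"y": 0,"z": 0.102,"ax": 0,"ay": 0,"az": 0},
  {"hand": 0,"x": 0.001,"y": 0,"z": 0.102,"ax": 0,"ay": 0,"az": 0},
], newtons=50)

```text
t: 3.2
tool_pos: [0.4282, 0.2497, 0.3033]
orientation: [-3.089, -0.572, -0.001]
force: [-1.4, 0.1, 0.2]
opening: 0.0577
gripper_force: 0.0
```

Request:
carry_out([
  {"hand": 0,"x": 0,"y": 0,"z": 0,"ax": 0,"ay": 0,"az": 0},
  {"hand": 0,"x": 0,"y": 0,"z": 0,"ax": 0,"ay": 0,"az": 0},
  {"hand": 0,"x": 0,"y": 0,"z": 0,"ax": 0,"ay": 0,"az": 0},
  {"hand": 0,"x": 0,"y": 0,"z": 0,"ax": 0,"ay": 0,"az": 0},
  {"hand": 0,"x": 0,"y": 0,"z": 0,"ax": 0,"ay": 0,"az": 0},
  {"hand": 0,"x": 0,"y": 0,"z": 0,"ax": 0,"ay": 0,"az": 0},
])

```text
t: 3.95
tool_pos: [0.428, 0.2497, 0.3027]
orientation: [-3.089, -0.571, 0.0]
force: [-0.7, 0.3, -0.4]
opening: 0.0269
gripper_force: 50.0
```

Request:
carry_out([
  {"hand": 0,"x": 0,"y": 0,"z": -0.015,"ax": 0,"ay": 0,"az": 0},
  {"hand": 0,"x": 0,"y": 0,"z": -0.045,"ax": 0,"ay": 0,"az": 0},
  {"hand": 0,"x": 0,"y": 0,"z": -0.075,"ax": 0,"ay": 0,"az": 0},
  {"hand": 0,"x": 0,"y": 0,"z": -0.09,"ax": 0,"ay": 0,"az": 0},
  {"hand": 0,"x": 0,"y": 0,"z": -0.09,"ax": 0,"ay": 0,"az": 0},
])

```text
t: 4.58
tool_pos: [0.4284, 0.2497, 0.3941]
orientation: [-3.089, -0.571, -0.004]
force: [1.0, 0.1, -2.0]
opening: 0.0274
gripper_force: 50.0
```

Run:
```python
from h import *
s=read_state();print(s['force'],s['opening'])
im,d=snap('top','top1')
P=np.array([[*world('top',a,b,d[b,a]),a,b] for b in range(180,270) for a in range(200,300)])
shift([.4794,-.092,.3927])
```

```text
[ 1.031378    0.10173458 -1.96906628] 0.027363380903277324
pos [0.4281 0.2496 0.3927] ori [-3.0892e+00 -5.7130e-01 -6.0000e-04]
[ 0.4794 -0.092   0.3927] -> [-0.0742  0.3374 -0.    ]
```

Request:
carry_out([
  {"hand": 0,"x": -0.007,"y": 0.03,"z": 0,"ax": 0,"ay": 0,"az": 0},
  {"hand": 0,"x": -0.018,"y": 0.083,"z": 0,"ax": 0,"ay": 0,"az": 0},
  {"hand": 0,"x": -0.03,"y": 0.138,"z": 0,"ax": 0,"ay": 0,"az": 0},
  {"hand": 0,"x": -0.043,"y": 0.195,"z": 0,"ax": 0,"ay": 0,"az": 0},
  {"hand": 0,"x": -0.055,"y": 0.25,"z": 0,"ax": 0,"ay": 0,"az": 0},
  {"hand": 0,"x": -0.067,"y": 0.305,"z": 0,"ax": 0,"ay": 0,"az": 0},
  {"hand": 0,"x": -0.074,"y": 0.3375,"z": 0,"ax": 0,"ay": 0,"az": 0},
  {"hand": 0,"x": -0.074,"y": 0.3375,"z": 0,"ax": 0,"ay": 0,"az": 0},
])

```text
t: 5.62
tool_pos: [0.4793, -0.094, 0.3908]
orientation: [-3.089, -0.566, 0.004]
force: [0.4, 0.3, -2.4]
opening: 0.0268
gripper_force: 50.0
```

Run:
```python
from h import *
im,d=snap('scene','scene3')
cv2.imwrite('pics/scene3c.png',cv2.resize(im[120:320,290:490],None,fx=3,fy=3,interpolation=2))
s=read_state();print(s['force'],s['opening'])
shift([.4794,-.092,.3927])
```

```text
[ 0.08519188  0.11830339 -2.89049975] 0.027272269303036733
pos [ 0.4792 -0.0927  0.391 ] ori [-3.0882 -0.5674  0.0042]
[ 0.4794 -0.092   0.3927] -> [ 0.0004 -0.0006 -0.0017]
```

View pics/scene3c.png

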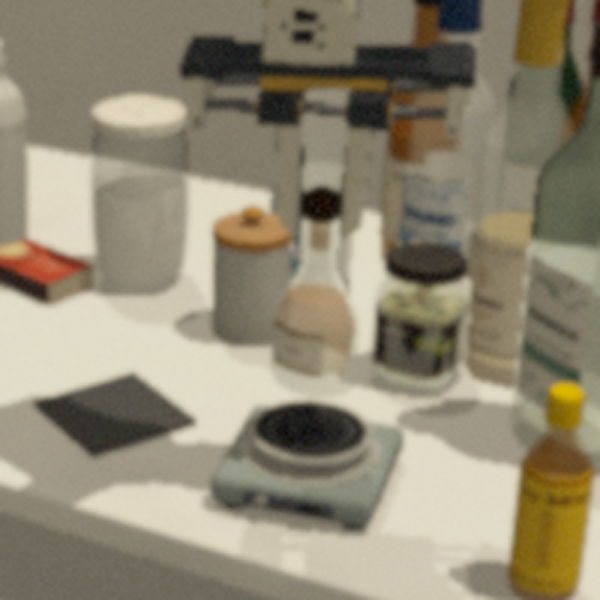

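The flask hangs upright above the plate: cap at crop (321,204), base at (313,385), plate at (312,430). I'll go down to just above contact, then press in small steps.

Request:
carry_out([
  {"hand": 0,"x": 0,"y": 0,"z": 0.018,"ax": 0,"ay": 0,"az": 0},
  {"hand": 0,"x": 0,"y": 0,"z": 0.034,"ax": 0,"ay": 0,"az": 0},
  {"hand": 0,"x": 0,"y": 0,"z": 0.037,"ax": 0,"ay": 0,"az": 0},
  {"hand": 0,"x": 0,"y": 0,"z": 0.04,"ax": 0,"ay": 0,"az": 0},
  {"hand": 0,"x": 0,"y": 0,"z": 0.042,"ax": 0,"ay": 0,"az": 0},
  {"hand": 0,"x": 0,"y": 0,"z": 0.044,"ax": 0,"ay": 0,"az": 0},
  {"hand": 0,"x": 0,"y": 0,"z": 0.046,"ax": 0,"ay": 0,"az": 0},
  {"hand": 0,"x": 0,"y": 0,"z": 0.046,"ax": 0,"ay": 0,"az": 0},
], newtons=60)

```text
t: 6.68
tool_pos: [0.4799, -0.092, 0.3473]
orientation: [3.089, 0.571, 0.002]
force: [0.3, 1.2, 2.5]
opening: 0.0275
gripper_force: 60.0
```

Request:
carry_out([
  {"hand": 0,"x": 0,"y": 0,"z": 0.002,"ax": 0,"ay": 0,"az": 0},
  {"hand": 0,"x": 0,"y": 0,"z": 0.004,"ax": 0,"ay": 0,"az": 0},
  {"hand": 0,"x": 0,"y": 0,"z": 0.006,"ax": 0,"ay": 0,"az": 0},
  {"hand": 0,"x": 0,"y": 0,"z": 0.007,"ax": 0,"ay": 0,"az": 0},
  {"hand": 0,"x": 0,"y": 0,"z": 0.007,"ax": 0,"ay": 0,"az": 0},
])

```text
t: 7.3
tool_pos: [0.4799, -0.0921, 0.3402]
orientation: [3.089, 0.571, 0.002]
force: [0.2, 1.1, 5.6]
opening: 0.0267
gripper_force: 60.0
```

Request:
carry_out([
  {"hand": 0,"x": 0,"y": 0,"z": 0.001,"ax": 0,"ay": 0,"az": 0},
  {"hand": 0,"x": 0,"y": 0,"z": 0.002,"ax": 0,"ay": 0,"az": 0},
  {"hand": 0,"x": 0,"y": 0,"z": 0.002,"ax": 0,"ay": 0,"az": 0},
])

```text
t: 7.68
tool_pos: [0.4802, -0.092, 0.3395]
orientation: [3.088, 0.571, 0.004]
force: [-1.8, 2.2, 13.8]
opening: 0.0272
gripper_force: 60.0
```

Run:
```python
from h import *
im,d=snap('scene','scene4')
cv2.imwrite('pics/scene4c.png',cv2.resize(im[180:310,330:460],None,fx=4,fy=4,interpolation=2))
for _ in range(3):
  read_camera('scene'); s=read_state();print(s['t'],s['force'],s['wrist_torque'],s['tool_pos'])
```

```text
7.775 [-1.78713383  1.71510689 13.22245082] [0.52888943 0.49155951 0.02469864] [ 0.4802492  -0.09202273  0.33952021]
7.825 [-2.20914704  2.40759004 12.74384349] [ 0.51005908  0.43397277 -0.00712923] [ 0.48025015 -0.09205378  0.33955614]
7.875 [-1.94303537  1.90917641 14.54494204] [0.50802496 0.47976659 0.03351834] [ 0.48022934 -0.09201814  0.33953586]
```

View pics/scene4c.png

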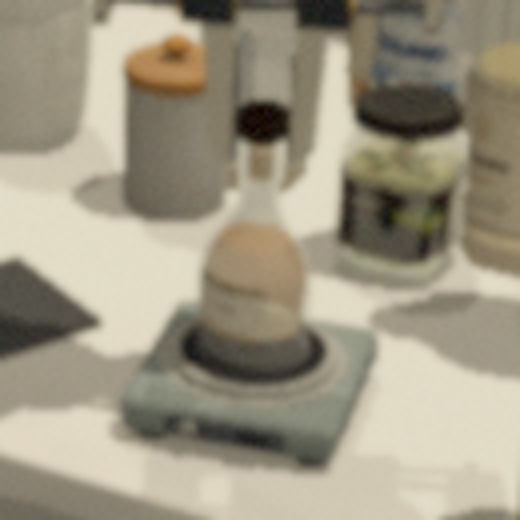

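The force jumped to about 16 N on the plate with almost no further travel, so it is on its stop. The flask is upright and central: base at crop (253,350), plate ring at (255,355). Now I'll hold.

Request:
carry_out([
  {"hand": 0,"x": 0,"y": 0,"z": 0,"ax": 0,"ay": 0,"az": 0},
  {"hand": 0,"x": 0,"y": 0,"z": 0,"ax": 0,"ay": 0,"az": 0},
  {"hand": 0,"x": 0,"y": 0,"z": 0,"ax": 0,"ay": 0,"az": 0},
  {"hand": 0,"x": 0,"y": 0,"z": 0,"ax": 0,"ay": 0,"az": 0},
  {"hand": 0,"x": 0,"y": 0,"z": 0,"ax": 0,"ay": 0,"az": 0},
  {"hand": 0,"x": 0,"y": 0,"z": 0,"ax": 0,"ay": 0,"az": 0},
  {"hand": 0,"x": 0,"y": 0,"z": 0,"ax": 0,"ay": 0,"az": 0},
  {"hand": 0,"x": 0,"y": 0,"z": 0,"ax": 0,"ay": 0,"az": 0},
])

```text
t: 8.88
tool_pos: [0.4802, -0.092, 0.3395]
orientation: [3.088, 0.571, 0.004]
force: [-1.7, 2.6, 13.7]
opening: 0.0268
gripper_force: 60.0
```

Request:
carry_out([
  {"hand": 0,"x": 0,"y": 0,"z": 0,"ax": 0,"ay": 0,"az": 0},
  {"hand": 0,"x": 0,"y": 0,"z": 0,"ax": 0,"ay": 0,"az": 0},
  {"hand": 0,"x": 0,"y": 0,"z": 0,"ax": 0,"ay": 0,"az": 0},
  {"hand": 0,"x": 0,"y": 0,"z": 0,"ax": 0,"ay": 0,"az": 0},
  {"hand": 0,"x": 0,"y": 0,"z": 0,"ax": 0,"ay": 0,"az": 0},
  {"hand": 0,"x": 0,"y": 0,"z": 0,"ax": 0,"ay": 0,"az": 0},
])

```text
t: 9.62
tool_pos: [0.4802, -0.092, 0.3395]
orientation: [3.088, 0.571, 0.004]
force: [-2.5, 2.5, 13.9]
opening: 0.0268
gripper_force: 60.0
```

Request:
carry_out([
  {"hand": 0,"x": 0,"y": 0,"z": -0.008,"ax": 0,"ay": 0,"az": 0},
  {"hand": 0,"x": 0,"y": 0,"z": -0.025,"ax": 0,"ay": 0,"az": 0},
  {"hand": 0,"x": 0,"y": 0,"z": -0.05,"ax": 0,"ay": 0,"az": 0},
  {"hand": 0,"x": 0,"y": 0,"z": -0.05,"ax": 0,"ay": 0,"az": 0},
])

```text
t: 10.12
tool_pos: [0.4802, -0.0922, 0.3896]
orientation: [3.088, 0.571, 0.004]
force: [-0.1, -0.5, -2.2]
opening: 0.0269
gripper_force: 60.0
```

Run:
```python
from h import *
s=read_state();print(s['force'],s['opening'])
shift([.4955,.0862,.3895])
```

```text
[-0.12429363 -0.52544191 -2.18011941] 0.026898300112974366
pos [ 0.4802 -0.0922  0.3896] ori [3.0877 0.5709 0.0044]
[0.4955 0.0862 0.3895] -> [ 0.0781 -0.1612 -0.    ]
```

Request:
carry_out([
  {"hand": 0,"x": 0.013,"y": -0.027,"z": 0,"ax": 0,"ay": 0,"az": 0},
  {"hand": 0,"x": 0.039,"y": -0.08,"z": 0,"ax": 0,"ay": 0,"az": 0},
  {"hand": 0,"x": 0.065,"y": -0.134,"z": 0,"ax": 0,"ay": 0,"az": 0},
  {"hand": 0,"x": 0.078,"y": -0.161,"z": 0,"ax": 0,"ay": 0,"az": 0},
  {"hand": 0,"x": 0.078,"y": -0.161,"z": 0.02,"ax": 0,"ay": 0,"az": 0},
  {"hand": 0,"x": 0.078,"y": -0.161,"z": 0.05,"ax": 0,"ay": 0,"az": 0},
  {"hand": 0,"x": 0.078,"y": -0.161,"z": 0.074,"ax": 0,"ay": 0,"az": 0},
  {"hand": 0,"x": 0.078,"y": -0.161,"z": 0.074,"ax": 0,"ay": 0,"az": 0},
])

```text
t: 11.12
tool_pos: [0.4935, 0.0861, 0.3104]
orientation: [-3.089, -0.571, 0.01]
force: [-0.0, 0.4, -2.1]
opening: 0.0268
gripper_force: 60.0
```

Request:
carry_out([
  {"hand": 0,"x": 0,"y": 0,"z": 0.002,"ax": 0,"ay": 0,"az": 0},
  {"hand": 0,"x": 0,"y": 0,"z": 0.004,"ax": 0,"ay": 0,"az": 0},
  {"hand": 0,"x": 0,"y": 0,"z": 0.005,"ax": 0,"ay": 0,"az": 0},
  {"hand": 0,"x": 0,"y": 0,"z": 0.005,"ax": 0,"ay": 0,"az": 0},
])

```text
t: 11.62
tool_pos: [0.495, 0.0862, 0.3091]
orientation: [3.089, 0.571, 0.001]
force: [0.3, 1.1, -2.3]
opening: 0.0272
gripper_force: 60.0
```

Run:
```python
from h import *
im,d=snap('scene','scene5')
cv2.imwrite('pics/scene5c.png',cv2.resize(im[160:290,270:400],None,fx=4,fy=4,interpolation=2))
s=read_state();print(s['force'],s['tool_pos'])
```

```text
[-0.00805984 -0.32527602 -2.13475228] [0.49500128 0.0862134  0.30902692]
```

View pics/scene5c.png

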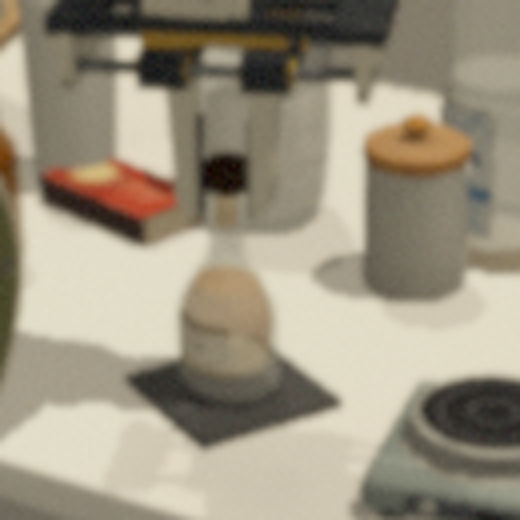

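The flask is centred over the slate: base at crop (231,385), slate centre at (235,388). Its weight is still on the hand, so I'll lower slowly until it touches.

Request:
carry_out([
  {"hand": 0,"x": 0,"y": 0,"z": 0.001,"ax": 0,"ay": 0,"az": 0},
  {"hand": 0,"x": 0,"y": 0,"z": 0.001,"ax": 0,"ay": 0,"az": 0},
  {"hand": 0,"x": 0,"y": 0,"z": 0.0015,"ax": 0,"ay": 0,"az": 0},
  {"hand": 0,"x": 0,"y": 0,"z": 0.0015,"ax": 0,"ay": 0,"az": 0},
])

```text
t: 12.18
tool_pos: [0.4949, 0.0862, 0.3072]
orientation: [3.089, 0.571, -0.0]
force: [0.1, 0.1, -2.4]
opening: 0.0274
gripper_force: 60.0
```

Request:
carry_out([
  {"hand": 0,"x": 0,"y": 0,"z": 0.0005,"ax": 0,"ay": 0,"az": 0},
  {"hand": 0,"x": 0,"y": 0,"z": 0.001,"ax": 0,"ay": 0,"az": 0},
  {"hand": 0,"x": 0,"y": 0,"z": 0.001,"ax": 0,"ay": 0,"az": 0},
])

```text
t: 12.55
tool_pos: [0.4949, 0.0862, 0.3062]
orientation: [-3.089, -0.571, -0.0]
force: [0.9, 0.5, -1.4]
opening: 0.0268
gripper_force: 60.0
```

Request:
carry_out([
  {"hand": 0,"x": 0,"y": 0,"z": 0.0005,"ax": 0,"ay": 0,"az": 0},
  {"hand": 0,"x": 0,"y": 0,"z": 0.0008,"ax": 0,"ay": 0,"az": 0},
  {"hand": 0,"x": 0,"y": 0,"z": 0.0008,"ax": 0,"ay": 0,"az": 0},
])

```text
t: 12.92
tool_pos: [0.4952, 0.0863, 0.3061]
orientation: [-3.089, -0.571, -0.002]
force: [-0.8, 0.8, 4.9]
opening: 0.0267
gripper_force: 60.0
```

It is down on the slate with about 7 N. Now I'll release and retreat.

Request:
carry_out([
  {"hand": 40,"x": 0,"y": 0,"z": 0,"ax": 0,"ay": 0,"az": 0},
  {"hand": 80,"x": 0,"y": 0,"z": 0,"ax": 0,"ay": 0,"az": 0},
  {"hand": 80,"x": 0,"y": 0,"z": 0,"ax": 0,"ay": 0,"az": 0},
  {"hand": 80,"x": 0,"y": 0,"z": 0,"ax": 0,"ay": 0,"az": 0},
  {"hand": 80,"x": 0,"y": 0,"z": 0,"ax": 0,"ay": 0,"az": 0},
  {"hand": 80,"x": 0,"y": 0,"z": 0,"ax": 0,"ay": 0,"az": 0},
  {"hand": 80,"x": 0,"y": 0,"z": 0,"ax": 0,"ay": 0,"az": 0},
])

```text
t: 13.8
tool_pos: [0.4949, 0.0862, 0.3054]
orientation: [-3.089, -0.571, 0.0]
force: [-0.3, -0.3, 1.0]
opening: 0.0748
gripper_force: 0.0
```

Request:
carry_out([
  {"hand": 80,"x": 0,"y": 0,"z": -0.02,"ax": 0,"ay": 0,"az": 0},
  {"hand": 80,"x": 0,"y": 0,"z": -0.05,"ax": 0,"ay": 0,"az": 0},
  {"hand": 80,"x": 0,"y": 0,"z": -0.085,"ax": 0,"ay": 0,"az": 0},
  {"hand": 80,"x": -0.03,"y": 0.02,"z": -0.085,"ax": 0,"ay": 0,"az": 0},
  {"hand": 80,"x": -0.08,"y": 0.04,"z": -0.085,"ax": 0,"ay": 0,"az": 0},
  {"hand": 80,"x": -0.12,"y": 0.06,"z": -0.085,"ax": 0,"ay": 0,"az": 0},
  {"hand": 80,"x": -0.12,"y": 0.06,"z": -0.085,"ax": 0,"ay": 0,"az": 0},
  {"hand": 80,"x": -0.12,"y": 0.06,"z": -0.085,"ax": 0,"ay": 0,"az": 0},
])

```text
t: 14.8
tool_pos: [0.4045, -0.0127, 0.3908]
orientation: [3.089, 0.57, 0.002]
force: [0.2, -0.0, -0.8]
opening: 0.0743
gripper_force: 0.0
```

Run:
```python
from h import *
a,_=snap('top','top6'); b,_=snap('scene','scene6')
f=lambda i,x,y:cv2.resize(i[y:y+130,x:x+130],(400,400),interpolation=2)
cv2.imwrite('pics/end.png',np.hstack([f(a,260,150),f(b,270,160)]))
s=read_state();print(s['t'],s['force'],s['tool_pos'],s['opening'])
```

```text
14.9 [-0.62267212  0.08466952 -0.6603791 ] [ 0.40479595 -0.01223819  0.39056234] 0.07412289434872044
```

View pics/end.png

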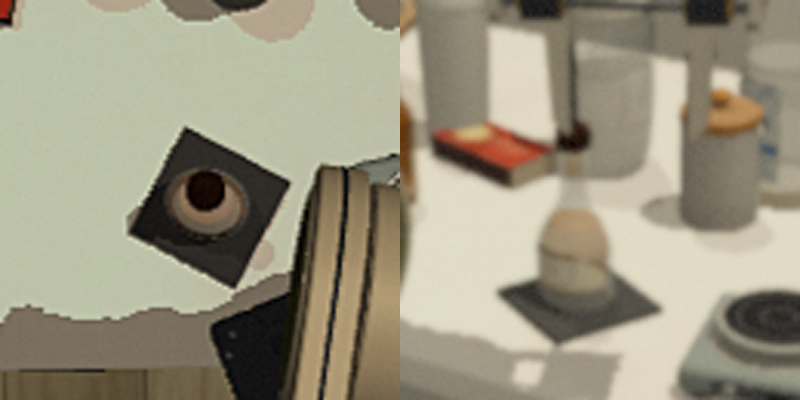

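The flask stands upright in the middle of the slate, and the hand is clear. In the end picture its cap is at (206,190) in the left half.

```bash
python3 -c "
from plant import robot
print(robot.close_job())"
```

```text
the job is handed in; nothing more can be done
None
```

I pressed the flask down on the mixer plate to its stop for about two seconds, then stood it upright on the slate coaster and let go; the job was handed in at about 15 s.

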